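Feel out the softest spring rest and mark it

TASK

A delicate filigree piece is to be worked on the softest of the three spring rests. Press each of the three brown leather pads down by at least half a centimetre to feel which one gives most easily, and only then push the red tag of that rest fully down. Leave the other two red tags up; the tools, jar and discs around them are not to be picked up or moved.

Things in the scene. Friction and masses are not known exactly. Their poses are not given: they have to be found in the camera images.
- board: fixed light wooden board, 160 x 520 x 12 mm, turned up to 0.25 rad; origin at the centre of its underside, x away from the robot, y to its left. On it three fixed rests that look exactly alike, at y = +200 (left), 0 and -200 mm (right), shuffled each time: a grey plate 145 x 84 x 14 mm with a sprung pad at x = +28 mm, a red tag at x = -46 mm and a white marker ring at x = +28 mm, 36 mm to the left of the pad
- left_pad (a point): fixed point: centre of the flat top of the left rest's brown leather pad when free, 58 mm above the bench; pad 54 mm across, moves straight down at most 13 mm to a stop, springs back. The springs differ: pressed 6 mm, one pad pushes back with about 2 N, one 5.5 N, one 9 N (at the stop 4, 10.5 and 17 N); which is which cannot be seen
- left_tag (a point): fixed point: centre of the flat top of the left rest's red tag when up, 49 mm above the bench; tag 26 x 26 mm, its top is 37 mm above the bench when fully down on its hard stop
- middle_pad (a point): fixed point: centre of the flat top of the middle rest's brown leather pad when free, 58 mm above the bench; pad 54 mm across, moves straight down at most 13 mm to a stop, springs back. The springs differ: pressed 6 mm, one pad pushes back with about 2 N, one 5.5 N, one 9 N (at the stop 4, 10.5 and 17 N); which is which cannot be seen
- middle_tag (a point): fixed point: centre of the flat top of the middle rest's red tag when up, 49 mm above the bench; tag 26 x 26 mm, its top is 37 mm above the bench when fully down on its hard stop
- right_pad (a point): fixed point: centre of the flat top of the right rest's brown leather pad when free, 58 mm above the bench; pad 54 mm across, moves straight down at most 13 mm to a stop, springs back. The springs differ: pressed 6 mm, one pad pushes back with about 2 N, one 5.5 N, one 9 N (at the stop 4, 10.5 and 17 N); which is which cannot be seen
- right_tag (a point): fixed point: centre of the flat top of the right rest's red tag when up, 49 mm above the bench; tag 26 x 26 mm, its top is 37 mm above the bench when fully down on its hard stop
- ring_p (a joint): how far the white marker ring (18 mm across, on a 6 mm post, 62 mm above the bench) of one rest has been pushed down, m: 0 at the start; a lug on the pad pushes it as the pad is pressed (lost motion under 1 mm) and it stays, showing the deepest press; drag 0.5 N. Its letter tells neither place nor the tag's letter
- ring_q (a joint): how far the white marker ring (18 mm across, on a 6 mm post, 62 mm above the bench) of one rest has been pushed down, m: 0 at the start; a lug on the pad pushes it as the pad is pressed (lost motion under 1 mm) and it stays, showing the deepest press; drag 0.5 N. Its letter tells neither place nor the tag's letter
- ring_r (a joint): how far the white marker ring (18 mm across, on a 6 mm post, 62 mm above the bench) of one rest has been pushed down, m: 0 at the start; a lug on the pad pushes it as the pad is pressed (lost motion under 1 mm) and it stays, showing the deepest press; drag 0.5 N. Its letter tells neither place nor the tag's letter
- tag_a (a joint): how far the red tag of one of the rests is pushed down, m: 0 up (at the start), 0.012 fully down on a hard stop; slides with about 3 N of friction and stays where it is left. Its letter does not tell its place
- tag_b (a joint): how far the red tag of one of the rests is pushed down, m: 0 up (at the start), 0.012 fully down on a hard stop; slides with about 3 N of friction and stays where it is left. Its letter does not tell its place
- tag_c (a joint): how far the red tag of one of the rests is pushed down, m: 0 up (at the start), 0.012 fully down on a hard stop; slides with about 3 N of friction and stays where it is left. Its letter does not tell its place
- punch: loose steel punch standing upright on the board between the rests, 22 mm across, 55 mm high; origin at the centre of its underside; bystander
- cone: loose brass cone standing on the board between the rests, 30 mm across at the foot, 55 mm high; origin at the centre of its underside; bystander
- jar: loose small glass jar with a green cap, 42 mm across, 50 mm high, on the robot's side of the board; origin at the centre of its underside; bystander
- driver: loose screwdriver, 160 mm long, lying along its x axis on the robot's side of the board; bystander
- hammer: loose hammer, 220 mm long, lying along its x axis beyond the board; bystander
- disc1: loose blackened metal disc, 28 mm across, 5 mm thick, on the white soldering block (32 mm high, fixed) at the robot's right; bystander
- disc2: the second such disc

How it is judged:
On the way, in this order (a step that is already met when the one before it is completed fails the run):
1. every pad has been pressed at least about 4 mm (all three marker rings pushed down more than 3 mm) while all three tags are still up (value of joint each of ring_p, ring_q, ring_r above 0.003 m and value of joint each of tag_a, tag_b, tag_c below 0.004 m), for 0.1 s.
2. the tag of the softest rest is fully down (more than 10 of its 12 mm) (value of joint tag_b above 0.01 m), for 0.2 s.
At the end, for the whole second after the job is handed in: The softest rest's tag is down more than 10 mm of 12, the other tags are less than 4 mm down, all three marker rings show a press (over 3 mm), and the loose bystanders are within 30 mm of where they were (value of joint tag_b above 0.01 m and value of joint each of tag_a, tag_c below 0.004 m and value of joint each of ring_p, ring_q, ring_r above 0.003 m and distance of each of punch, cone, jar, driver, hammer, disc1, disc2 from where it was at the start of the episode below 0.03 m); the robot touches nothing.
It fails at once if the tag of a harder rest is pushed down (4 mm or more) (value of joint any of tag_a, tag_c above 0.004 m).
It fails at once if a bystander is moved or lifted (30 mm) (distance of any of punch, cone, jar, driver, hammer, disc1, disc2 from where it was at the start of the episode above 0.03 m).
It fails at once if a standing bystander is knocked over (angle between any of punch, cone, jar's own z axis and vertical above 0.5 rad).
It also fails if it takes over 48 s, if anything falls off the work surface, if the arm or the gripper's body presses on something with over 40 N, if the wrist force passes 120 N, or if a joint passes its speed limit or range.

ROBOT

A 6-joint arm with a two-finger parallel gripper is mounted at the origin on the work surface. World frame = base frame: x ahead of the robot, y to its left, z up, the work surface at z = 0. Lengths are in m, angles in rad, forces in N, time in s.
With the tool pointing down it reaches from about 0.35 to 0.85 m from the base axis. Payload 8.1 kg.
Tool frame: the origin (TCP) lies at the centre of the arm's flange, where the gripper is bolted on; the fingertips stand 186 mm ahead of it and the grasp point (between the pads) lies 167 mm ahead of it (robot.grasp_offset is the distance from the TCP to the grasp point, in m); z points along the fingers, y is the line along which they close (so a half turn about z gives the same grasp; the last joint's range is limited). The gripper opens to 93 mm and grips with 3 to 60 N. Pads are 15 mm wide; open, the fingers measure 128 mm over their backs; the gripper's body (75 mm by 188 mm) begins 65 mm behind the grasp point.
Start: joints at [-1.389, 0.13, 1.488, -0, 1.523, -0.085], TCP at [0.158, -0.579, 0.405] pointing down, gripper open.
Joint ranges: [-2.96, 2.96], [-0.89, 2.26], [0.02, 2.5], [-1.34, 4.48], [0, 2.73], [-2.66, 2.66]. Speed limits (rad/s): [2.39, 2.39, 2.79, 3.14, 3.14, 3.14].

INTERFACE

Orientations are given as a rotation vector (axis times angle).
In Python, from plant import robot gives the robot as it stands.
- The arm moves only by the tool drive_tool, never from a script. Its argument "moves" is one flat list of numbers, 7 for each row, row after row: the finger opening in mm, from 0 to 93, then the shift along the tool's x, y, z in mm, then the turn, a rotation vector about the tool's x, y, z in degrees. A call has 1 to 8 rows; each row shifts and turns the commanded pose from where the row before left it, along the tool's axes as they then stand; what a row does not reach is not made up. A row lasts 1/10 s, in which the tool goes at most 50 mm and 8.59 degrees, less where a joint would pass 70% of its speed; a pose out of reach is approached as far as the arm can. A call is refused whole if a number of a shift passes 50 or a number of a turn 8.59, either way. A call with a gripper value outside its range is refused whole. The fingers move at their own pace and stop on an object; "grip_force" is the grip in N (left out, the last holds). Time passes only in rows, so rows that do not move let the fingers close. It gives the time, the measured TCP pose, the force, the opening and the grip force at its end, in the units of the state.
- robot.read_state(): the state, without advancing time (a new reading comes with each control period).
- robot.read_camera(name): name is "side" or "top" or "wrist"; returns a dict with "color" (384x512x3 uint8, red, green, blue), "depth" (384x512 float32, m along the optical axis (not along the pixel's ray), 0 where there is no reading), "mtx" (3x3 intrinsics, pixels), "R" (3x3) and "t" (3): a world point X has camera coordinates R X + t. Camera axes: x right, y down, z forward; pixel columns grow to the right and rows downward; lengths in m; the calibration is good to about 2 mm. A picture is of the moment at which its call begins.
- robot.close_job(): hands the job in; it is judged then, once.
The state is a dict: "t": time; "q": joint angles; "dq": joint speeds; "joint_torque": joint torques, N m; "tool_pos": TCP position; "orientation": TCP orientation; "force": force on the tool from outside, world axes, zero at the start; "wrist_torque": the same for the moment, N m; "opening": finger opening in m; "gripper_force": force on a finger pad.
Only numpy, scipy, OpenCV 4.12 (cv2) and the standard library are available. Lean on these libraries where they do the work, as an engineer would, in place of code of your own. Each camera call takes 0.05 s, during which the arm holds its last target. There are 200 camera calls.

## Working session

There is one attempt and no reset: what is moved stays moved. The work goes in short steps, Python scripts to look and compute and a tool call to move; the robot and the scene stay as the last step left them, time stands still between calls to the robot, and variables do not carry over. Pictures are saved under pics/ and viewed, at most 10 in all, crops included, and the job is handed in when it is done.

Besides the shell and the picture viewer there is one more tool, called after "Emit:" by a JSON object that holds its "method" and its "body". drive_tool: Moves the arm, as the interface text tells. Its arguments: {"type":"object","properties":{"moves":{"type":"array","items":{"type":"number"}},"grip_force":{"type":"number"}},"required":["moves"]}

```bash
mkdir -p pics; python3 - <<'E'
from plant import robot
import cv2,numpy as np
s=robot.read_state();print({k:np.round(v,3) for k,v in s.items()})
ims=[]
for n in("top","side"):
    c=robot.read_camera(n);np.savez(n+".npz",**c);cv2.imwrite(f"pics/{n}0.png",c["color"][...,::-1]);print(n,c["R"].round(3),c["t"].round(3))
E
```

```text
{'t': np.float64(0.0), 'q': array([-1.389,  0.131,  1.489, -0.   ,  1.523, -0.085]), 'dq': array([ 0.   , -0.001,  0.   ,  0.001, -0.001,  0.   ]), 'joint_torque': array([-1.0000e-03, -5.5986e+01, -4.9176e+01,  7.7000e-02,  3.6000e-02,
       -0.0000e+00]), 'tool_pos': array([ 0.158, -0.579,  0.404]), 'orientation': array([-3.112, -0.418,  0.   ]), 'force': array([ 0.262, -0.502,  0.491]), 'wrist_torque': array([-0.006,  0.076,  0.052]), 'gripper_force': np.float64(0.0), 'opening': np.float64(0.093)}
top [[ 0.102 -0.995  0.001]
 [-0.975 -0.1   -0.2  ]
 [ 0.199  0.019 -0.98 ]] [-0.153  0.562  1.096]
side [[ 0.95  -0.312 -0.012]
 [-0.239 -0.701 -0.671]
 [ 0.201  0.641 -0.741]] [-0.583  0.11   0.826]
```

View pics/top0.png

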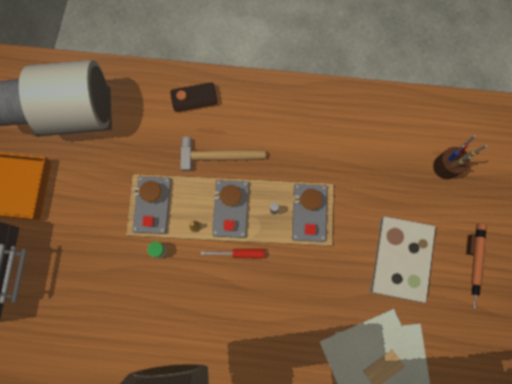

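The top view shows the board at (230,210), with red tags near (148,221), (230,225) and (311,229). The pads are above them at (150,191), (232,195) and (312,199).

```bash
cat > h.py <<'E'
import numpy as np,cv2
def world(c,u,v,z):
    d=c["R"].T@np.linalg.inv(c["mtx"])@[u,v,1]; o=-c["R"].T@c["t"]
    return o+d*(z-o[2])/d[2]
def blobs(c,mask,amin=25):
    n,l,s,ce=cv2.connectedComponentsWithStats(mask.astype(np.uint8))
    return [(ce[i],s[i][4]) for i in range(1,n) if s[i][4]>amin]
E
python3 - <<'E'
from h import *
from plant import robot
c=dict(np.load("top.npz"));im=c["color"].astype(int);r,g,b=im[...,0],im[...,1],im[...,2]
hsv=cv2.cvtColor(c["color"],cv2.COLOR_RGB2HSV)
print(c["mtx"])
roi=np.zeros(r.shape,bool);roi[175:250,128:335]=1
for p in [(148,221),(150,187),(231,190),(194,226),(274,208),(157,250)]: print(p,im[p[1],p[0]],world(c,*p,.05).round(3),c["depth"][p[1],p[0]])
for ce,a in blobs(c,roi&(r>150)&(g<80)): print("tag",ce,a,world(c,*ce,.049).round(4))
for ce,a in blobs(c,roi&(r<140)&(r-b>35)&(g<r-20)): print("pad",ce,a,world(c,*ce,.058).round(4))
w=robot.read_camera("wrist");print(w["R"].round(3),w["t"].round(3),w["mtx"])
E
```

```text
[[468.175817     0.         263.76498674]
 [  0.         468.175817   198.87856101]
 [  0.           0.           1.        ]]
(148, 221) [176  47  35] [0.492 0.182 0.05 ] 1.1490422
(150, 187) [111  70  38] [0.577 0.19  0.05 ] 1.1568067
(231, 190) [110  70  39] [ 0.59  -0.011  0.05 ] 1.1525316
(194, 226) [91 69 36] [0.491 0.068 0.05 ] 1.1446519
(274, 208) [155 149 141] [ 0.556 -0.122  0.05 ] 1.1359615
(157, 250) [ 61 139  71] [0.424 0.15  0.05 ] 1.1318796
tag [146.89655172 220.64367816] 87 [0.4929 0.1853 0.049 ]
tag [228.2173913  224.51086957] 92 [ 0.5038 -0.0144  0.049 ]
tag [309.60215054 228.7311828 ] 93 [ 0.5139 -0.2139  0.049 ]
pad [129.22222222 178.22222222] 27 [0.5926 0.2427 0.058 ]
pad [300.43046358 176.7218543 ] 302 [ 0.64   -0.1796  0.058 ]
pad [169.93975904 206.43373494] 83 [0.5324 0.1321 0.058 ]
pad [149.47169811 191.03773585] 371 [0.5655 0.1878 0.058 ]
pad [248.43548387 208.58064516] 62 [ 0.5468 -0.0599  0.058 ]
pad [229.78415301 194.99180328] 366 [ 0.5759 -0.0105  0.058 ]
pad [332.86666667 219.03030303] 165 [ 0.5421 -0.2676  0.058 ]
pad [310.5828877  199.01069519] 374 [ 0.5862 -0.2094  0.058 ]
pad [327.  209.5] 28 [ 0.5642 -0.2516  0.058 ]
pad [282.01492537 209.98507463] 67 [ 0.5517 -0.1421  0.058 ]
pad [197.05208333 226.3125    ] 96 [0.4904 0.0596 0.058 ]
pad [138.        239.4494382] 89 [0.4441 0.1973 0.058 ]
pad [169.67708333 245.1875    ] 96 [0.4382 0.1192 0.058 ]
pad [258.51291513 245.81180812] 271 [ 0.4586 -0.094   0.058 ]
[[ 0.263 -0.965 -0.002]
 [-0.93  -0.254  0.265]
 [-0.256 -0.068 -0.964]] [-0.599 -0.03   0.39 ] [[310.61865672   0.         249.77526198]
 [  0.         310.61865672 189.90896648]
 [  0.           0.           1.        ]]
```

View pics/side0.png

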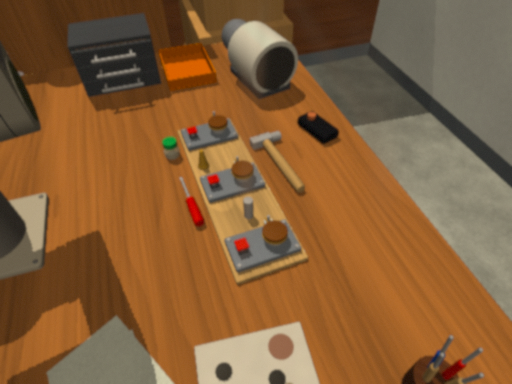

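The board yaw is about 0.053 rad. The pads are at about (.567,.189), (.578,-.0105) and (.588,-.210). I'll close the fingers and travel to above the right pad.

Emit:
{"method": "drive_tool", "body": {"moves": [0,32,-15,0,0,0,0,0,32,-15,0,0,0,0,0,32,-15,0,0,0,0,0,32,-15,0,0,0,0,0,32,-15,0,0,0,0,0,32,-15,0,0,0,0,0,32,-15,0,0,0,0,0,32,-15,0,0,0,0]}}

```text
t: 0.95
tool_pos: [0.3744, -0.3944, 0.4045]
orientation: [-3.113, -0.418, 0.0]
force: [0.8, -1.3, 0.3]
opening: 0.0333
gripper_force: 0.0
```

Emit:
{"method": "drive_tool", "body": {"moves": [0,32,-15,0,0,0,0,0,32,-15,0,0,0,0,0,32,-15,0,0,0,0,0,32,-15,0,0,0,0,0,32,-15,0,0,0,0,0,32,-15,0,0,0,0,0,32,-15,0,0,0,0,0,32,-15,0,0,0,0]}}

```text
t: 1.75
tool_pos: [0.5897, -0.2111, 0.4043]
orientation: [-3.113, -0.418, 0.001]
force: [0.2, 0.0, -0.5]
opening: 0.0002
gripper_force: 0.0
```

Emit:
{"method": "drive_tool", "body": {"moves": [0,0,0,30,0,0,0,0,0,0,30,0,0,0,0,0,0,30,0,0,0,0,0,0,20,0,0,0,0,0,0,0,0,0,0,0,0,0,0,0,0,0,0,0,0,0,0,0,0]}}

```text
t: 2.45
tool_pos: [0.5894, -0.2126, 0.2967]
orientation: [3.112, 0.417, 0.004]
force: [0.5, -0.1, 0.8]
opening: 0.0002
gripper_force: 0.0
```

```bash
python3 - <<'E'
from h import *
from plant import robot
w=robot.read_camera("wrist");np.savez("w1.npz",**w)
cv2.imwrite("pics/w1.png",w["color"][...,::-1])
def proj(p):
    q=w["mtx"]@(w["R"]@np.array(p)+w["t"]);return (q[:2]/q[2]).round(1)
print("pad",proj((.588,-.210,.058)),"tag",proj((.514,-.214,.049)))
print(robot.read_state()["tool_pos"],robot.read_state()["force"])
E
```

```text
pad [245.1 209.2] tag [226.8 288.4]
[ 0.58948241 -0.21262195  0.29688017] [ 0.4072001  -0.19759267  0.11416464]
```

View pics/w1.png

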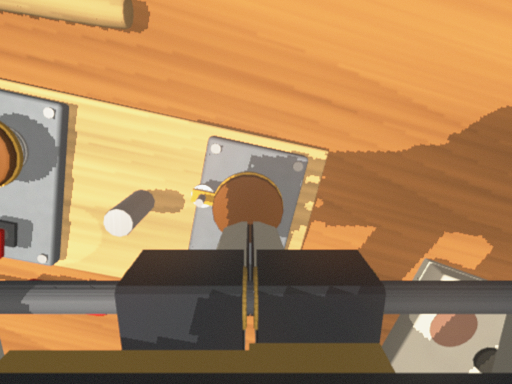

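The wrist view shows the pad centred near (247,206), as projected, with the ring at (204,196) clear of the fingers. I'll press now.

Emit:
{"method": "drive_tool", "body": {"moves": [0,0,0,20,0,0,0,0,0,0,20,0,0,0,0,0,0,8,0,0,0,0,0,0,3,0,0,0,0,0,0,3,0,0,0,0,0,0,3,0,0,0,0,0,0,2,0,0,0,0,0,0,0,0,0,0]}}

```text
t: 3.3
tool_pos: [0.5892, -0.2125, 0.2379]
orientation: [3.113, 0.418, 0.002]
force: [-7.1, 2.6, 8.6]
opening: 0.0006
gripper_force: 4.9
```

Emit:
{"method": "drive_tool", "body": {"moves": [0,0,0,1,0,0,0,0,0,0,0,0,0,0,0,0,0,0,0,0,0,0,0,0,0,0,0,0,0,0,0,0,0,0,0]}}

```text
t: 3.8
tool_pos: [0.5892, -0.2124, 0.2373]
orientation: [3.113, 0.418, 0.002]
force: [-6.4, 2.9, 10.6]
opening: 0.0002
gripper_force: 5.3
```

Emit:
{"method": "drive_tool", "body": {"moves": [0,0,0,-15,0,0,0,0,0,0,-30,0,0,0,0,8,-38,0,0,0,0,0,9,-40,0,0,0,0,0,9,-40,0,0,0,0,0,9,-40,0,0,0,0,8,-40,0,0,0,0,0,0,0,0,0,0,0]}}

```text
invalid input at $.moves: expected a multiple of 7 numbers
```

Emit:
{"method": "drive_tool", "body": {"moves": [0,0,0,0,0,0,0,0,0,0,0,0,0,0,0,0,0,0,0,0,0]}}

```text
t: 4.1
tool_pos: [0.5892, -0.2124, 0.2373]
orientation: [3.113, 0.418, 0.002]
force: [-7.1, 2.4, 10.0]
opening: 0.0006
gripper_force: 5.3
```

Emit:
{"method": "drive_tool", "body": {"moves": [0,0,0,-15,0,0,0,0,0,0,-30,0,0,0,0,8,-38,0,0,0,0,0,9,-40,0,0,0,0,0,9,-40,0,0,0,0,0,9,-40,0,0,0,0,0,8,-40,0,0,0,0,0,0,0,0,0,0,0]}}

```text
t: 4.9
tool_pos: [0.5781, -0.0056, 0.2813]
orientation: [-3.112, -0.424, -0.003]
force: [0.4, -0.8, 0.3]
opening: 0.0003
gripper_force: 0.0
```

Emit:
{"method": "drive_tool", "body": {"moves": [0,0,0,0,0,0,0,0,0,0,0,0,0,0,0,0,0,0,0,0,0]}}

```text
t: 5.2
tool_pos: [0.5784, -0.0112, 0.2802]
orientation: [3.114, 0.415, 0.001]
force: [0.5, -0.7, 0.9]
opening: 0.0003
gripper_force: 0.0
```

Emit:
{"method": "drive_tool", "body": {"moves": [0,0,0,15,0,0,0,0,0,0,15,0,0,0,0,0,0,4,0,0,0,0,0,0,3,0,0,0,0,0,0,3,0,0,0,0,0,0,3,0,0,0,0,0,0,0,0,0,0,0,0,0,0,0,0,0]}}

```text
t: 6.0
tool_pos: [0.5782, -0.0099, 0.2371]
orientation: [3.113, 0.418, 0.001]
force: [-2.4, -0.8, 2.4]
opening: 0.0003
gripper_force: 1.3
```

Emit:
{"method": "drive_tool", "body": {"moves": [0,0,0,0,0,0,0,0,0,0,0,0,0,0,0,0,0,0,0,0,0]}}

```text
t: 6.3
tool_pos: [0.5782, -0.0099, 0.237]
orientation: [3.114, 0.418, 0.001]
force: [-1.3, -0.4, 2.4]
opening: 0.0001
gripper_force: 1.3
```

Emit:
{"method": "drive_tool", "body": {"moves": [0,0,0,-15,0,0,0,0,0,0,-30,0,0,0,0,0,8,-39,0,0,0,0,0,9,-39,0,0,0,0,0,8,-39,0,0,0,0,0,8,-39,0,0,0,0,0,8,-39,0,0,0,0,0,0,0,0,0,0,0]}}

```text
invalid input at $.moves: expected a multiple of 7 numbers
```

Emit:
{"method": "drive_tool", "body": {"moves": [0,0,0,-15,0,0,0,0,0,0,-30,0,0,0,0,8,-39,0,0,0,0,0,9,-39,0,0,0,0,0,8,-39,0,0,0,0,0,8,-39,0,0,0,0,0,8,-39,0,0,0,0,0,0,0,0,0,0,0]}}

```text
t: 7.1
tool_pos: [0.5656, 0.1934, 0.283]
orientation: [-3.111, -0.424, -0.002]
force: [-0.4, 0.7, 0.2]
opening: 0.0004
gripper_force: 0.0
```

Emit:
{"method": "drive_tool", "body": {"moves": [0,0,0,0,0,0,0,0,0,0,0,0,0,0,0,0,0,0,0,0,0]}}

```text
t: 7.4
tool_pos: [0.5665, 0.1878, 0.282]
orientation: [3.114, 0.415, 0.0]
force: [0.1, 0.6, -0.7]
opening: 0.0007
gripper_force: 0.0
```

Emit:
{"method": "drive_tool", "body": {"moves": [0,0,0,15,0,0,0,0,0,0,15,0,0,0,0,0,0,6,0,0,0,0,0,0,3,0,0,0,0,0,0,3,0,0,0,0,0,0,3,0,0,0,0,0,0,0,0,0,0,0,0,0,0,0,0,0]}}

```text
t: 8.2
tool_pos: [0.5662, 0.1889, 0.2373]
orientation: [3.113, 0.418, -0.001]
force: [-5.2, -2.2, 7.2]
opening: 0.0007
gripper_force: 3.2
```

Emit:
{"method": "drive_tool", "body": {"moves": [0,0,0,0,0,0,0,0,0,0,0,0,0,0,0,0,0,0,0,0,0]}}

```text
t: 8.5
tool_pos: [0.5662, 0.1889, 0.2374]
orientation: [3.113, 0.418, -0.001]
force: [-4.2, -3.1, 6.2]
opening: 0.0007
gripper_force: 3.2
```

Emit:
{"method": "drive_tool", "body": {"moves": [0,0,0,-15,0,0,0,0,0,0,-30,0,0,0,0,0,0,0,0,0,0,0,0,0,0,0,0,0]}}

```text
t: 8.9
tool_pos: [0.5669, 0.1893, 0.2835]
orientation: [-3.113, -0.418, -0.005]
force: [0.3, 0.0, 0.2]
opening: -0.0001
gripper_force: 0.0
```

The forces at about 6.7 mm are right 10 N, middle 2.4 N and left 6.5 N, so the middle rest is the softest. I'll go to its tag.

Emit:
{"method": "drive_tool", "body": {"moves": [0,-23,36,0,0,0,0,0,-23,36,0,0,0,0,0,-23,36,0,0,0,0,0,-23,36,0,0,0,0,0,-22,36,0,0,0,0,0,0,0,0,0,0,0,0,0,0,0,0,0,0,0,0,0,0,0,0,0]}}

```text
t: 9.7
tool_pos: [0.5038, -0.014, 0.2813]
orientation: [-3.113, -0.418, 0.001]
force: [-1.9, -0.2, -1.5]
opening: 0.0004
gripper_force: 0.0
```

```bash
python3 - <<'E'
from h import *
from plant import robot
w=robot.read_camera("top")
cv2.imwrite("pics/t2.png",cv2.resize(w["color"][160:270,110:350,::-1],None,fx=3,fy=3))
print(robot.read_state()["tool_pos"],robot.read_state()["force"])
w=robot.read_camera("side")
cv2.imwrite("pics/s2.png",cv2.resize(w["color"][100:290,140:320,::-1],None,fx=3,fy=3,interpolation=cv2.INTER_CUBIC))
E
```

```text
[ 0.50385537 -0.01375972  0.28137569] [-0.78773993 -0.75910692 -0.02441578]
```

View pics/s2.png

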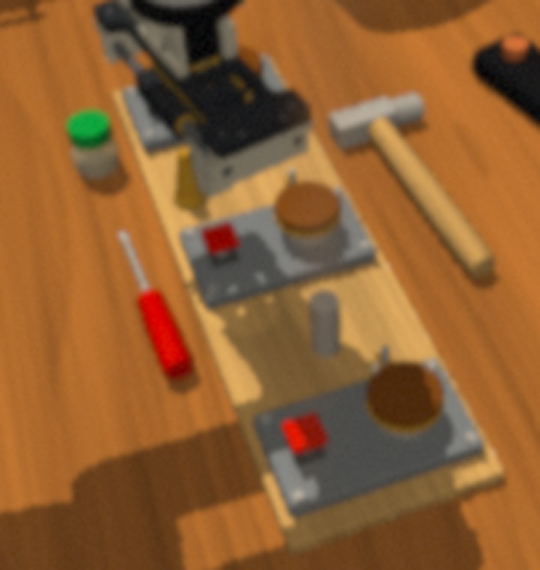

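The side view shows the fingertips just above the middle tag (crop 220,240), and every object still standing where it was. I'll push the tag down.

Emit:
{"method": "drive_tool", "body": {"moves": [0,0,0,20,0,0,0,0,0,0,10,0,0,0,0,0,0,6,0,0,0,0,0,0,6,0,0,0,0,0,0,6,0,0,0,0,0,0,6,0,0,0,0,0,0,4,0,0,0,0,0,0,0,0,0,0]}}

```text
t: 10.6
tool_pos: [0.5039, -0.0148, 0.2236]
orientation: [3.114, 0.418, 0.001]
force: [-0.1, 0.0, -0.1]
opening: 0.0003
gripper_force: 0.0
```

Emit:
{"method": "drive_tool", "body": {"moves": [0,0,0,1,0,0,0,0,0,0,0,0,0,0,0,0,0,0,0,0,0]}}

```text
t: 10.9
tool_pos: [0.5039, -0.0148, 0.2234]
orientation: [3.113, 0.418, 0.001]
force: [-2.1, 0.8, 6.2]
opening: 0.0006
gripper_force: 2.8
```

Emit:
{"method": "drive_tool", "body": {"moves": [0,0,0,1,0,0,0,0,0,0,0,0,0,0,0,0,0,0,0,0,0]}}

```text
t: 11.2
tool_pos: [0.504, -0.0149, 0.2232]
orientation: [3.113, 0.418, 0.001]
force: [-6.9, 1.1, 15.5]
opening: 0.0005
gripper_force: 7.5
```

Emit:
{"method": "drive_tool", "body": {"moves": [0,0,0,-15,0,0,0,0,0,0,-40,0,0,0,0,0,0,-50,0,0,0,0,0,0,-50,0,0,0,0,0,0,0,0,0,0,0,0,0,0,0,0,0]}}

```text
t: 11.8
tool_pos: [0.5042, -0.015, 0.3785]
orientation: [3.112, 0.417, 0.006]
force: [0.5, 0.8, -0.5]
opening: 0.0003
gripper_force: 0.0
```

```bash
python3 - <<'E'
from h import *
from plant import robot
w=robot.read_camera("wrist")
cv2.imwrite("pics/w3.png",w["color"][...,::-1])
w=robot.read_camera("side")
cv2.imwrite("pics/s3.png",cv2.resize(w["color"][100:290,140:320,::-1],None,fx=3,fy=3,interpolation=cv2.INTER_CUBIC))
E
```

```text
(no output)
```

View pics/s3.png

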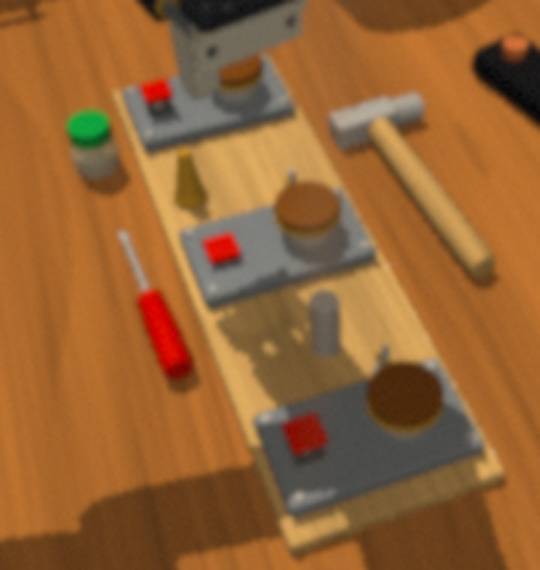

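The middle tag at (222,248) is down on its stop, the other two are up, and the bystanders are undisturbed.

```bash
python3 -c "
from plant import robot
print(robot.close_job())"
```

```text
the job is handed in; nothing more can be done
None
```

I pressed all three pads about 6.7 mm (right 10 N, middle 2.4 N, left 6.5 N), pushed only the softest, middle rest's tag down to its stop, saw no bystander moved, and handed the job in; no verdict was shown.

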